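# Tighten the hull clamp on the model bench

## Robot

A 7-joint arm with a two-finger parallel gripper is mounted at the origin on the work surface. World frame = base frame: x ahead of the robot, y to its left, z up, the work surface at z = 0. Lengths are in mm, angles in rad, forces in N, time in s.
With the tool pointing down it reaches from about 400 to 900 mm from the base axis. Payload 5.6 kg.
Tool frame: the origin (TCP) lies midway between the tips of the shut fingers; the grasp point (between the pads) lies 19 mm behind it; x points along the fingers, y is the direction in which the jaws open and shut, and the axes are right-handed (so a half turn about x gives the same grasp; the last joint's range is limited). The gripper opens to 92 mm and grips with 3 to 60 N. Pads are 20 mm wide; open, the fingers measure 128 mm over their backs; the gripper's body (75 mm by 189 mm) begins 69 mm behind the grasp point.
Start: joints at [1.303, 0.468, -0.012, 1.603, 0.006, 1.071, -0.056], TCP at [144.849, -633.662, 214.592] pointing down, gripper open.
Joint ranges: [-2.53, 2.53], [-0.31, 2.02], [-1.57, 1.55], [0.28, 2.44], [-1.29, 4.43], [0.15, 1.84], [-2.92, 2.92]. Speed limits (rad/s): [2.57, 2.57, 3.14, 3.14, 3.14, 3.14, 3.14].

## Interface

Orientations are given as a rotation vector (axis times angle).
In Python, from cell import robot, grip, kin, viewer gives the robot as it stands. Calls block until the motion is done:
- robot.movep(position, orientation): joint-space move of the TCP to a pose.
- robot.servo_line(position, feed=150, rotation=None): straight line of the TCP; rotation=None keeps the orientation; feed is the mean speed in mm/s.
- robot.goto_joints(angles): joint-space move.
- grip(opening, newtons=None): opening from 0.0 (shut) to 1.0 (fully open); newtons is the grip in N (None keeps the last); returns when the fingers have stopped.
- robot.hold(seconds).
- kin.ik(position, orientation): joint angles nearest the present ones, or None.
- robot.observe(): the state.
- viewer.read_camera(name): name is "scene" or "top" or "wrist"; returns the picture (384x512x3 uint8, red, green, blue); there is no depth.
- viewer.camera_info(name): a dict with "camera_matrix" (3x3 intrinsics, pixels), "R" (3x3) and "t" (3): a world point X has camera coordinates R X + t. Camera axes: x right, y down, z forward; pixel columns grow to the right and rows downward; lengths in mm; the calibration is good to about 2 mm. The wrist camera is an equidistant fisheye: a pixel r from the principal point sees the ray r / f radians off the axis. A picture is of the moment at which its call begins: read the wrist's pose just before it. camera_info takes no time and is no camera call; for the wrist camera it gives the pose at the moment of the call.
A pose or a line that the arm cannot do raises robot.IKError and nothing moves.
- robot.job_done(): hands the job in, once; it reports no verdict.
Trained networks look in the newest picture that a camera, given by its name, has taken for a name from the list of things; names that differ only in an ending like _2 or _b are one class to them, and where a whole thing is asked for, a point or a joint stands for the part that bears it (a point fixed in the world has none). Each returns a list of dicts, best first, with "confidence" (0 to 1); they miss things now and then, are a little off and sometimes report something else, mostly with a low value. They report only what shows in the picture. A call takes as long as a camera call. They do not tell look-alikes from the thing itself.
- viewer.silhouettes(name, camera): "mask" (384x512 bool, what is visible of it).
- viewer.pinpoint(name, camera): "at" ([x, y, z] in mm, in the coordinates of the camera as it stood for that picture, good to about 4 mm: a listed point, or the origin of a listed thing).
The state is a dict: "t": time; "joints": joint angles; "joint_velocities": joint speeds; "joint_torque": joint torques, N m; "tcp_pos": TCP position; "tcp_rot": TCP orientation; "contact_force": force on the tool from outside, world axes, zero at the start; "wrist_torque": the same for the moment, N m; "grip_width": opening from 0.0 (shut) to 1.0 (fully open).
Only numpy, scipy, OpenCV 4.12 (cv2) and the standard library are available. Lean on these libraries where they do the work, as an engineer would, in place of code of your own. Each camera call takes 0.05 s, during which the arm holds its last target.

## Task

Squeeze the two orange tabs to unclip the white cover from the hull clamp, and set it upright on the middle of the green mat. Take the flat screwdriver (blue square handle) from the rack, turn it lightly on the brass screw until the blade drops into the slot, then turn the screw clockwise to its stop so that the jaw closes fully on the hull. Put the screwdriver back upright in its own hole in the rack, and do not shift or upset anything else.

Things in the scene. Friction and masses are not known exactly. Their poses are not given: they have to be found in the camera images.
- jig: Hull clamp fixed to the desk. Origin: on the desk under the adjuster screw; z up, x along the 80 mm wide bed (x = -45 to +240 mm). Hull and cheeks stand at x = 66 to 242 mm, up to 55 mm high. The screw stands on a grey housing 70 (x) by 44 (y) mm, 54 mm high, whose top 8 mm overhang 5 mm on both y sides; the cover's tabs hook under this.
- screw_top (a point): Centre of the upper face of the brass slotted screw head, 63 mm above the desk, under the cover at the start; axes as the jig's. Head 28 mm across; slot 4.8 mm wide, 6.5 mm deep, open at both ends. Seen from above, the slot starts anywhere from 0.70 to 0 rad counter-clockwise of the jig's x axis and turns clockwise to its tight stop, 0.70 rad clockwise of that axis.
- jaw (a joint): Travel in m of the red-faced steel jaw towards the hull, driven by the screw: 10 mm per rad of clockwise turn, 0 at the open stop (slot 0.70 rad counter-clockwise of jig x), 0.014 at the tight stop. Turning the screw takes about 0.05 N m; it stays where it is left.
- cover: White clip-on cover over the screw, 78 (x) by 54 (y) mm, 31 mm high without its two orange finger lugs, 84 g. Origin: centre of the plane of its lower edges (40 mm above the desk when clipped on); z up, x along the jig's x. Squeezed by its lugs it lifts straight off; it stands by itself on its lower edges.
- lugs (a point): Middle between the two orange lugs of the cover at the height to squeeze them, 55.5 mm above the cover's origin; axes as the cover's. Lugs face +y and -y, 30 mm wide in x, leaning outward, 64 mm over both here and 68 mm at their tops, 10 mm higher. About 8 N each squeezes them upright (54 mm over both), which swings the hooks below outward and gives a firm grip.
- tab_l (a joint): Angle in rad of the tab at the cover's +y side: 0 clipped, about 0.2 fully squeezed, free of the housing above about 0.16; springs back.
- tab_r (a joint): The same for the tab at the cover's -y side.
- mat: Green parts mat, 160 x 160 x 3 mm, fixed. Origin: centre of its underside.
- rack: Wooden tool rack, fixed, 210 (x) by 60 (y) mm, 90 mm high; origin: centre of its underside. Three 20 mm square holes through its 8 mm thick top, at x = -75, 0 and +75 mm, hold the screwdriver, an awl and a file in any order; each hangs from its collar, handle up, its top 160 mm above the desk.
- driver: Flat screwdriver, upright, 150 mm long, 90 g. Origin: centre of the blade's tip; z up to the handle, x along the blade's width. Blade 14 (x) by 2.8 (y) mm, 2.4 at the tip; shank 8 mm; collar 34 mm across at z = 80 to 86 mm; blue handle 24 x 24 mm, flats square to x and y, z = 86 to 150 mm. Its collar rests on the rack's top, the tip 10 mm above the desk.
- awl: Awl in the rack: round dark wooden handle 24 mm thick, brass collar. Same heights as the screwdriver. Leave alone.
- file: File in the rack: round red handle 24 mm thick, black collar. Same heights as the screwdriver. Leave alone.
- glass: Empty drinking glass, 76 mm across, 90 mm high; origin: centre of its underside. Leave alone.
- glue: Blue glue bottle with yellow cap, 42 mm across, 115 mm high; origin: centre of its underside. Leave alone.
- brush_pot: White pot of paint brushes, 66 mm across, 95 mm high, brushes up to 175 mm; origin: centre of its underside. Leave alone.
- paint_jar: Amber paint jar with red cap, 56 mm across, 75 mm high; origin: centre of its underside. Leave alone.
- clamp_a: Wooden spring clamp lying flat, 105 (x) by 42 (y) by 22 mm high; origin: centre of its underside. Leave alone.
- clamp_b: A second spring clamp, like clamp_a. Leave alone.
- tweezers: Steel tweezers lying flat, 145 (x) by 24 by 9 mm; origin: centre of the underside. Leave alone.
Mind the look-alikes: they are no part of the job. There is more than one size of the mat; the job needs the larger.

How it is judged (in metres and radians):
On the way, in this order (a step that is already met when the one before it is completed fails the run):
1. with both tabs squeezed, the cover is lifted clear of the clamp (at least 25 mm up) (z of cover in the frame of jig above 0.065 m and value of joint each of tab_l, tab_r above 0.1 rad), for 0.1 s.
2. the cover stands upright and released on the mat, within 50 mm of its middle (horizontal distance between cover and mat below 0.05 m and z of cover in the frame of mat below 0.008 m and angle between cover's own z axis and vertical below 0.12 rad and contact force between cover and the fingers below 0.1 N and linear speed of cover below 0.02 m/s), for 0.2 s.
3. the screwdriver's blade has dropped at least 4 mm into the screw's slot (z of driver in the frame of screw_top below -0.004 m and horizontal distance between driver and screw_top below 0.006 m), for 0.1 s.
4. with the blade in the slot, the screw is turned to its tight stop (jaw travel over 13 mm) (all of step 3 and value of joint jaw above 0.013 m), for 0.1 s.
At the end, for the whole second after the job is handed in: The jaw has travelled more than 13 mm of its 14 mm; the cover stands upright (within 0.12 rad) on the mat, its middle within 50 mm of the mat's middle; the screwdriver stands upright (within 0.12 rad) in the rack hole it came from, its tip within 15 mm of where it started; all released and at rest (value of joint jaw above 0.013 m and horizontal distance between cover and mat below 0.05 m and z of cover in the frame of mat below 0.008 m and angle between each of cover, driver's own z axis and vertical below 0.12 rad and linear speed of each of cover, driver below 0.02 m/s and distance of driver from where it was at the start of the episode below 0.015 m); the robot touches nothing.
It fails at once if the screwdriver's blade is pressed on the screw with more than 40 N while out of the slot (contact force between driver and jig above 40 N and not (z of driver in the frame of screw_top below -0.004 m and horizontal distance between driver and screw_top below 0.006 m)).
It fails at once if the awl or the file is moved more than 20 mm or tilted more than 0.3 rad (distance of any of awl, file from where it was at the start of the episode above 0.02 m or angle between any of awl, file's own z axis and vertical above 0.3 rad).
It fails at once if the glass, the glue bottle, the brush pot or the paint jar is tipped by more than 0.3 rad or moved more than 30 mm (angle between any of glass, glue, brush_pot, paint_jar's own z axis and vertical above 0.3 rad or distance of any of glass, glue, brush_pot, paint_jar from where it was at the start of the episode above 0.03 m).
It fails at once if a spring clamp or the tweezers are moved more than 30 mm (distance of any of clamp_a, clamp_b, tweezers from where it was at the start of the episode above 0.03 m).
It also fails if it takes over 72 s, if anything falls off the work surface, if the arm or the gripper's body presses on something with over 40 N, if the wrist force passes 120 N, or if a joint passes its speed limit or range.

## Working session

There is one attempt and no reset: what is moved stays moved. The work goes in short steps, each a Python script; the robot and the scene stay as the last script left them, time stands still between calls to the robot, and variables do not carry over. Pictures are saved under pics/ and viewed, and the job is handed in when it is done.

```bash
ls; mkdir -p pics
cat > h.py <<'E'
import numpy as np,cv2
from scipy.spatial.transform import Rotation as R
from cell import robot,grip,kin,viewer
def snap(cam,name):
    im=viewer.read_camera(cam); cv2.imwrite(f'pics/{name}.png',im[:,:,::-1]); return im
E
python3 - <<'E'
from h import *
o=robot.observe(); print(o['t'],o['tcp_pos'],o['tcp_rot'],o['grip_width'])
for c in ['scene','top','wrist']:
    i=viewer.camera_info(c); snap(c,c+'0'); print(c,i)
    for n in ['jig','screw_top','cover','lugs','mat','rack','driver','awl','file','glass','glue','brush_pot','paint_jar','clamp_a','tweezers']:
        for d in viewer.pinpoint(n,c):
            if d['confidence']>.3 and c!='wrist':
                X=np.array(i['R']).T@(np.array(d['at'])-np.array(i['t'])); print(n,round(d['confidence'],2),X.round(1))
print(robot.observe()['t'])
E
```

```text
pics
0.0 [ 144.67088113 -633.08734234  213.65115912] [ 2.1029246   0.23917074 -2.10366122] 1.0005847460360706
scene {'camera_matrix': array([[380.13471939,   0.        , 255.43694006],
       [  0.        , 380.13471939, 188.2157841 ],
       [  0.        ,   0.        ,   1.        ]]), 'R': array([[ 0.08824803,  0.99600917,  0.01334264],
       [ 0.74557071, -0.05716416, -0.66397031],
       [-0.66055779,  0.06854195, -0.74763989]]), 't': array([ 2.20119844e-01, -2.92004988e+02,  1.37492473e+03])}
jig 0.58 [503.1 -29.9   3.2]
jig 0.58 [502.7 -26.6  63.3]
screw_top 0.89 [506.2 -26.2  65.4]
cover 0.79 [510.2 -24.   40.6]
lugs 0.7 [505.8 -24.6  95.7]
mat 0.94 [ 223.8 -436.5    2.8]
mat 0.72 [ 478.5 -333.4    0.6]
mat 0.64 [492.4 324.9  -1.9]
mat 0.47 [4.308e+02 1.762e+02 2.000e-01]
rack 0.86 [494.2 325.4   2.6]
driver 0.82 [495.5 319.7   8.7]
file 0.74 [421.3 309.4  16.6]
glass 0.87 [714.  343.9  -0.9]
glue 0.81 [ 715.5 -316.4   -1.7]
brush_pot 0.58 [ 629.9 -219.2   -3.4]
clamp_a 0.52 [430.8 175.4   1.4]
clamp_a 0.34 [3.538e+02 1.030e+01 1.000e-01]
tweezers 0.55 [501.2 -29.2   3.1]
to
[... 769 characters left out ...]
2.8]
glue 0.47 [ 7.257e+02 -3.206e+02 -7.000e-01]
brush_pot 0.86 [ 637.4 -219.2    2.3]
clamp_a 0.77 [ 426.3 -160.2    1.2]
clamp_a 0.68 [432.5 175.4   1.2]
clamp_a 0.48 [508.5 -26.8   1.8]
clamp_a 0.47 [ 6.382e+02 -2.222e+02  5.000e-01]
tweezers 0.73 [357.5   9.2   4.5]
wrist {'camera_matrix': array([[297.31863964,   0.        , 252.28820824],
       [  0.        , 297.31863964, 193.70473841],
       [  0.        ,   0.        ,   1.        ]]), 'R': array([[ 2.23947457e-01, -9.74600909e-01, -7.77852011e-04],
       [-9.35063662e-01, -2.15087326e-01,  2.81768326e-01],
       [-2.74778973e-01, -6.23739589e-02, -9.59482155e-01]]), 't': array([-649.75374019,  -32.74830768,  392.0231664 ])}
2.4
```

View pics/scene0.png

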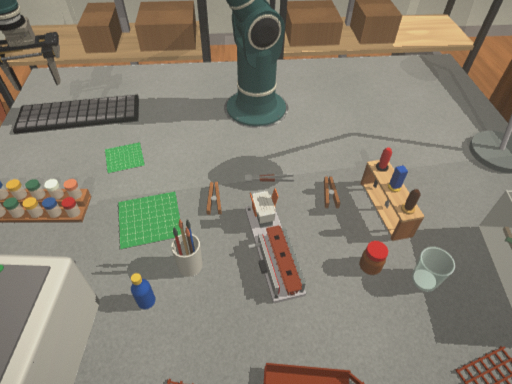

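View pics/top0.png

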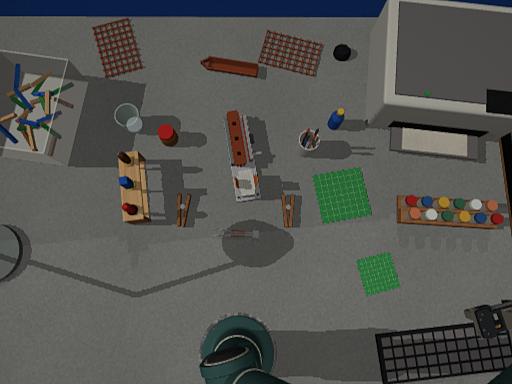

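View pics/wrist0.png

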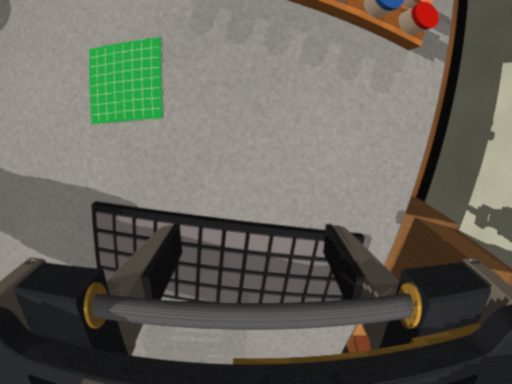

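The top image shows the large green mat at (342,195) and a smaller look-alike at (378,273). The only blue square handle is in the middle of the rack at (126,182), with the awl at (125,157) and the red-handled file at (128,209). The glue bottle at (336,119) is also blue. The clamp with its white cover is at (245,182). Next I'll refine these offline.

```bash
cat >> h.py <<'E'
CAM={'top':viewer.camera_info('top'),'scene':viewer.camera_info('scene')}
def ray(info,uv,fish=False):
    K=np.array(info['camera_matrix']);Rm=np.array(info['R']);t=np.array(info['t'])
    uv=np.atleast_2d(np.asarray(uv,float)); d=(uv-K[:2,2])/K[0,0]
    if fish:
        r=np.linalg.norm(d,axis=1)+1e-12
        v=np.c_[d/r[:,None]*np.sin(r)[:,None],np.cos(r)]
    else: v=np.c_[d,np.ones(len(d))]
    return -Rm.T@t, v@Rm
def onplane(info,uv,z,fish=False):
    c,v=ray(info,uv,fish); s=(z-c[2])/v[:,2]; return c+v*s[:,None]
def proj(info,X,fish=False):
    K=np.array(info['camera_matrix']); p=np.atleast_2d(X)@np.array(info['R']).T+np.array(info['t'])
    if fish:
        rho=np.linalg.norm(p[:,:2],axis=1); th=np.arctan2(rho,p[:,2]); q=p[:,:2]/(rho[:,None]+1e-12)*th[:,None]
    else: q=p[:,:2]/p[:,2:]
    return q*K[0,0]+K[:2,2]
def ori(phi):  # tool down, jaw axis along (cos,sin)
    c,s=np.cos(phi),np.sin(phi)
    return R.from_matrix(np.array([[0,0,-1],[c,s,0],[s,-c,0]]).T).as_rotvec()
E
python3 - <<'E'
from h import *
im=cv2.imread('pics/top0.png'); hsv=cv2.cvtColor(im,cv2.COLOR_BGR2HSV)
m=cv2.inRange(hsv,(45,120,60),(75,255,255)); m=cv2.morphologyEx(m,cv2.MORPH_CLOSE,np.ones((3,3)))
for c in cv2.findContours(m,0,1)[0]:
    if cv2.contourArea(c)>300:
        b=cv2.boxPoints(cv2.minAreaRect(c)); P=onplane(CAM['top'],cv2.approxPolyDP(c,8,True)[:,0],3); print('mat',P.round(1).tolist(),P.mean(0), np.linalg.norm(P[0]-P[1]))
mb=cv2.inRange(hsv,(100,120,40),(125,255,255))[165:200,110:140]
print('blue',np.argwhere(mb).mean(0)+[165,110],np.argwhere(mb).min(0)+[165,110],np.argwhere(mb).max(0)+[165,110])
M=R.from_rotvec(robot.observe()['tcp_rot']).as_matrix(); print(M.round(2)); i=viewer.camera_info('wrist'); print('campos',ray(i,[0,0])[0],'tcp',robot.observe()['tcp_pos'])
a=cv2.resize(im[90:240,90:360],None,fx=2.9,fy=2.9,interpolation=cv2.INTER_CUBIC); cv2.imwrite('pics/t_crop.png',a)
E
```

```text
mat [[291.7, -475.9, 3.0], [267.6, -373.4, 3.0], [167.5, -395.5, 3.0], [190.7, -499.6, 3.0]] [ 229.38405171 -436.08908606    3.        ] 105.27315407794806
mat [[567.5, -397.3, 3.0], [541.0, -245.1, 3.0], [390.5, -271.7, 3.0], [415.4, -423.8, 3.0]] [ 478.62067361 -334.49103808    3.        ] 154.51701675943198
blue [182.31775701 124.65420561] [176 119] [188 132]
[[-0.    0.22 -0.97]
 [-0.   -0.97 -0.22]
 [-1.    0.    0.  ]]
campos [ 222.60873266 -615.84210172  384.86195421] tcp [ 144.84299185 -633.6515684   214.57937261]
```

View pics/t_crop.png

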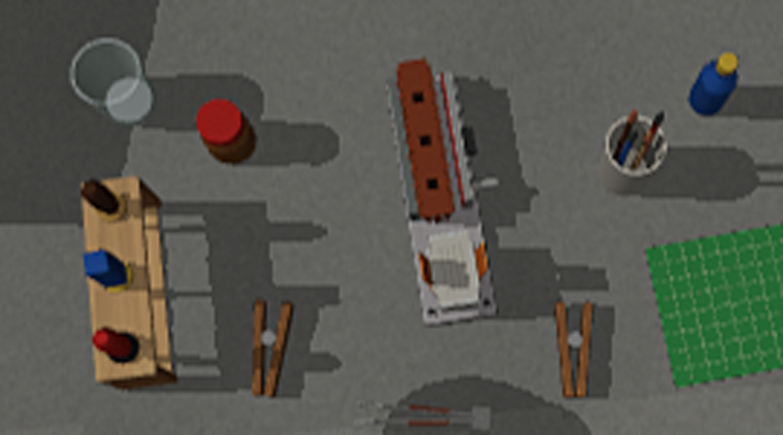

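Run:
```python
from h import *
robot.movep([455,-30,235],ori(-np.pi/2+0.13))
i=viewer.camera_info('wrist'); im=snap('wrist','w1'); np.save('w1.npy',i,allow_pickle=True)
for n in ['screw_top','cover','lugs','jig']:
    for d in viewer.pinpoint(n,'wrist')[:2]:
        X=np.array(i['R']).T@(np.array(d['at'])-np.array(i['t'])); print(n,round(d['confidence'],2),X.round(1))
o=robot.observe();print(o['t'],o['tcp_pos'],o['joints'])
cv2.imwrite('pics/w1c.png',cv2.resize(im[:,:,::-1][60:260,130:390],None,fx=3,fy=3,interpolation=cv2.INTER_CUBIC))
```

```text
screw_top 0.59 [567.7 327.6  11.9]
screw_top 0.53 [504.  -30.8  38.8]
cover 0.55 [493.4 318.6  -7.1]
lugs 0.49 [354.8   7.1   0.4]
5.0667 [455.0404698  -30.36878755 234.95439258] [ 0.58530769  0.17362041 -0.64644424  2.0015402   0.12353602  1.00450378
 -1.56196324]
```

View pics/w1.png

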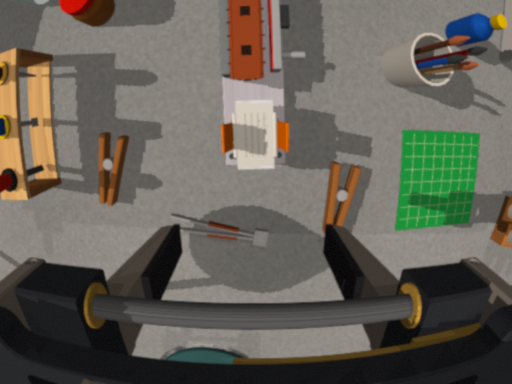

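View pics/w1c.png

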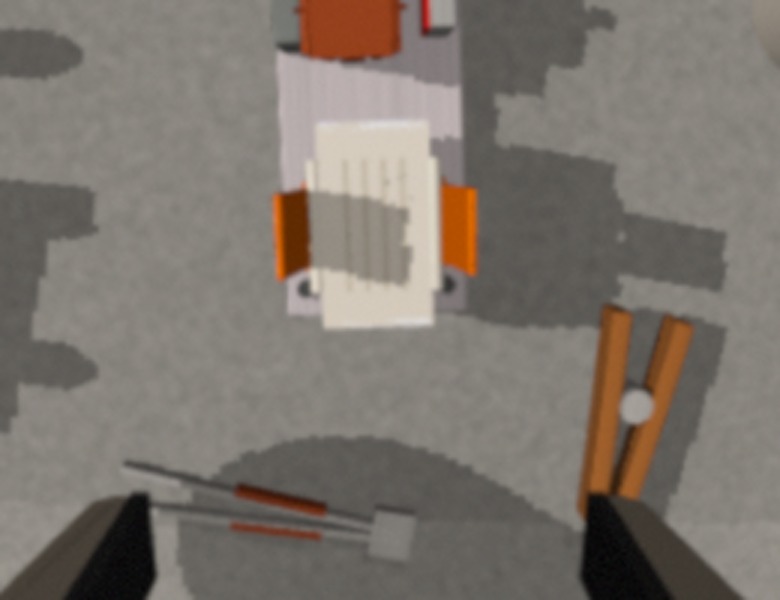

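The wrist picture shows the cover centred near (255,135), with orange lugs at (227,137) and (283,136). I'll triangulate using the known heights.

```bash
python3 - <<'E'
from h import *
i=np.load('w1.npy',allow_pickle=True).item()
f=lambda l,z:onplane(i,np.array(l)/3+[130,60],z,True)
c=f([(316,123),(429,121),(433,323),(324,328)],71); print('cover top',c.round(1).tolist(),c.mean(0).round(1))
l=f([(273,195),(281,280),(475,272),(476,188)],105.5); print('lugs',l.round(1).tolist(),l.mean(0).round(1))
m=onplane(i,[(404,131),(479,133),(472,224),(397,229)],3,True); print('mat',m.round(1).tolist(),m.mean(0).round(1))
for p,q in[(c[2],c[1]),(c[3],c[0]),(l[1],l[0]),(l[2],l[3])]: d=q-p;print(np.arctan2(d[1],d[0]),np.linalg.norm(d))
bed=f([(289,318),(277,55),(465,315),(463,55)],6);print('bed',bed.round(1).tolist(),[np.arctan2(*(bed[k+1]-bed[k])[[1,0]]) for k in(0,2)])
d=l[[0,1]].mean(0)-l[[2,3]].mean(0);print(np.linalg.norm(d),np.arctan2(d[1],d[0])-np.pi/2)
d=(c[[0,3]]-c[[1,2]]).mean(0);print(np.linalg.norm(d),np.arctan2(d[1],d[0])-np.pi/2)
# scene cam check
for n in('top','scene'): print(n,proj(CAM[n],[[507,-28,71],[507,-28,105]]).round(1))
E
python3 -c "
import cv2
a=cv2.imread('pics/scene0.png')[180:310,200:330];cv2.imwrite('pics/s_crop.png',cv2.resize(a,None,fx=4.5,fy=4.5,interpolation=2))
b=cv2.imread('pics/top0.png')[100:210,200:310];cv2.imwrite('pics/tt_crop.png',cv2.resize(b,None,fx=5,fy=5,interpolation=2))"
```

```text
cover top [[540.5, -0.5, 71.0], [546.7, -41.8, 71.0], [471.0, -54.0, 71.0], [463.6, -13.0, 71.0]] [505.5 -27.3  71. ]
lugs [[514.1, 8.8, 105.5], [485.7, 2.8, 105.5], [497.0, -62.2, 105.5], [525.4, -58.3, 105.5]] [505.5 -27.2 105.5]
mat [[541.2, -244.3, 3.0], [570.9, -397.5, 3.0], [411.9, -437.8, 3.0], [388.6, -272.9, 3.0]] [ 478.2 -338.1    3. ]
0.16019522761766306 76.71399634020648
0.1602520540290448 77.90133257966919
0.20675515040368714 29.099664809409727
0.13690907835194782 28.634262882514015
bed [[452.5, 5.0, 6.0], [570.2, 24.4, 6.0], [464.4, -74.5, 6.0], [580.9, -56.8, 6.0]] [np.float64(0.16328313548666598), np.float64(0.15081569160687738)]
66.99104642211373 0.1692548623591532
41.72565699090809 0.16317518171932321
top [[246.3 182. ]
 [246.2 179.5]]
scene [[262.4 203.8]
 [262.8 195.3]]
```

View pics/tt_crop.png

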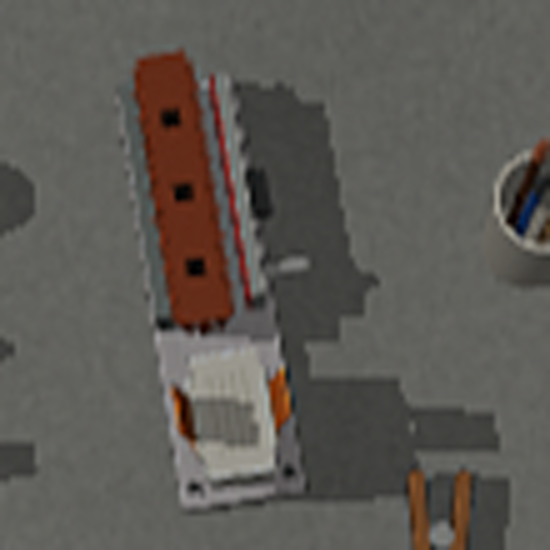

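Run:
```python
from h import *
o=ori(-np.pi/2+0.162)
robot.movep([505.5,-27.2,130],o)
robot.servo_line([505.5,-27.2,76.5],feed=100)
f0=robot.observe()['contact_force']
grip(0.0,20); s=robot.observe(); print(s['t'],s['grip_width'],s['grip_width']*92,s['contact_force'],f0,s['tcp_pos'])
im=snap('wrist','w2'); cv2.imwrite('pics/w2.png',im[:,:,::-1])
```

```text
6.95 0.5878428217180095 54.08153959805687 [-1.49271684  0.55100769  7.68714454] [-0.17790968  0.2510199   0.04808819] [505.95000234 -27.06415172  77.3662061 ]
```

View pics/w2.png

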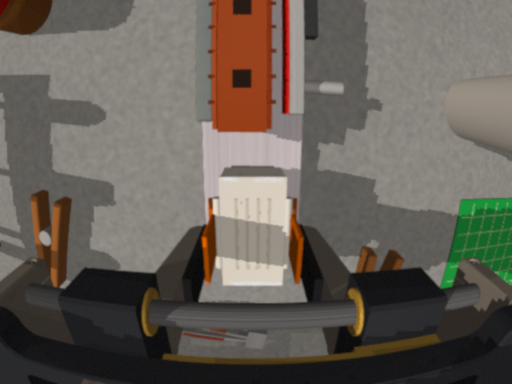

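The lugs at (209,240) and (295,240) are squeezed to 54.1 mm, as expected. Next I'll lift the cover and carry it to the mat.

Run:
```python
from h import *
robot.servo_line([505.5,-27.2,145],feed=80)
s=robot.observe(); print(s['t'],s['grip_width']*92,s['contact_force'])
robot.hold(0.1)
robot.servo_line([476,-336,145],feed=200)
im=snap('wrist','w3')
robot.servo_line([476,-336,60],feed=120)
robot.servo_line([476,-336,40.5],feed=40)
s=robot.observe(); print(s['t'],s['tcp_pos'],s['grip_width']*92,s['contact_force'])
```

```text
8.0083 53.19287319647591 [ 0.44698547 -0.02282972 -1.43122448]
11.35 [ 475.55492763 -335.90061666   40.39172577] 53.59111773719485 [-2.95892124  1.00380749  3.06716649]
```

View pics/w3.png

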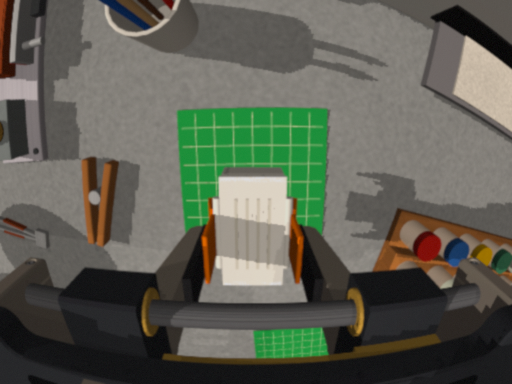

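The cover is held over the large mat and is now touching it. I'll release it, go back up and check.

Run:
```python
from h import *
grip(1.0,20)
o=ori(-np.pi/2+0.162)
robot.servo_line([476,-336,150],feed=200)
robot.hold(0.1)
snap('wrist','w4')
robot.servo_line([420,-40,190],feed=300)
i=viewer.camera_info('wrist'); im=snap('wrist','w5'); np.save('w5.npy',i,allow_pickle=True)
s=robot.observe(); print(s['t'],s['tcp_pos'])
for d in viewer.pinpoint('screw_top','wrist')[:2]:
    X=np.array(i['R']).T@(np.array(d['at'])-np.array(i['t'])); print(round(d['confidence'],2),X.round(1))
p=proj(i,[[505.5,-27.2,63]],True)[0]; print(p)
a,b=int(p[0])-35,int(p[1])-35; print(a,b); cv2.imwrite('pics/w5c.png',cv2.resize(im[max(b,0):b+70,a:a+70,::-1],None,fx=8,fy=8,interpolation=cv2.INTER_CUBIC))
```

```text
14.125 [420.0717499  -41.37098985 189.66623703]
0.87 [505.6 -24.6  63.2]
[252.37315155 101.89331232]
217 66
```

View pics/w4.png

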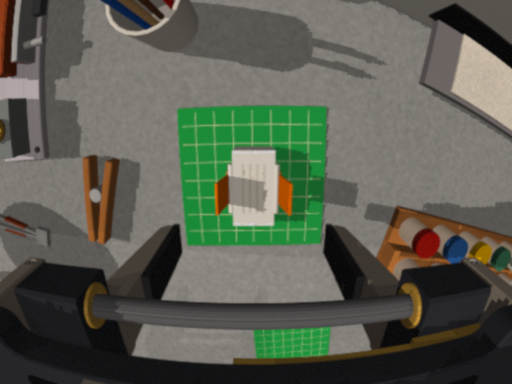

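View pics/w5.png

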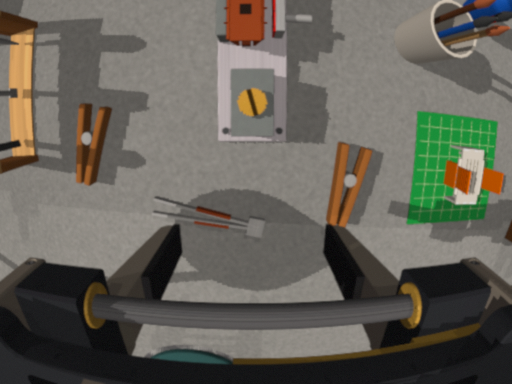

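View pics/w5c.png

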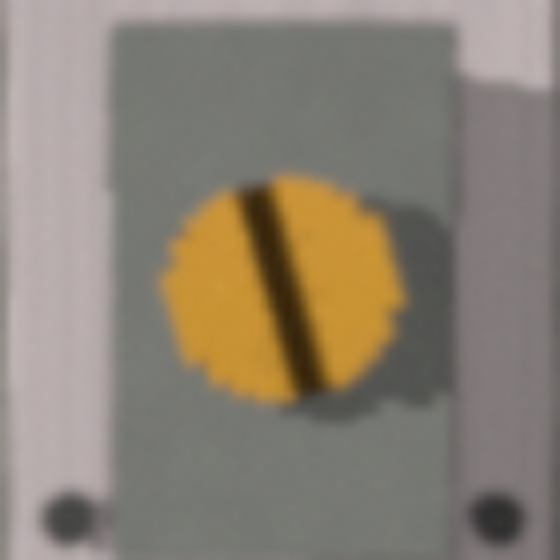

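The cover stands upright at the middle of the mat. The screw head is at full-frame pixel (252.6,102), with its slot tilted counter-clockwise. Next I'll measure the screw and slot, and the blue handle and rack from the pictures I have.

```bash
python3 - <<'E'
from h import *
i=np.load('w5.npy',allow_pickle=True).item()
im=cv2.imread('pics/w5.png'); hsv=cv2.cvtColor(im,cv2.COLOR_BGR2HSV)
m=np.zeros(im.shape[:2],np.uint8); m[66:136,217:287]=cv2.inRange(hsv,(15,120,120),(30,255,255))[66:136,217:287]
m=cv2.morphologyEx(m,cv2.MORPH_CLOSE,np.ones((7,7)))
c=max(cv2.findContours(m,0,1)[0],key=cv2.contourArea); P=onplane(i,c[:,0],63,True); e=cv2.minEnclosingCircle(P[:,:2].astype(np.float32)); print('screw',e)
M=cv2.moments(c);print(onplane(i,[[M['m10']/M['m00'],M['m01']/M['m00']]],63,True))
s=onplane(i,np.array([(315,385),(257,195)])/8+[217,66],63,True); d=s[1]-s[0]; print('slot',s.round(1),np.arctan2(d[1],d[0])-0.162)
b=onplane(i,np.array([(108,20),(458,20),(458,555),(120,560)])/8+[217,66],54,True);print('housing',b.round(1).tolist(), b.mean(0))
E
python3 -c "
import cv2
b=cv2.imread('pics/top0.png')[140:235,105:165];cv2.imwrite('pics/rt.png',cv2.resize(b,None,fx=6,fy=6,interpolation=2))
b=cv2.imread('pics/scene0.png')[140:245,355:430];cv2.imwrite('pics/rs.png',cv2.resize(b,None,fx=5.5,fy=5.5,interpolation=2))"
```

```text
screw ((505.4312438964844, -26.843618392944336), 14.795572280883789)
[[505.62077053 -26.86135575  63.        ]]
slot [[494.1 -33.1  63. ]
 [516.4 -22.2  63. ]] 0.29133400141571975
housing [[536.5, 0.2, 54.0], [543.6, -43.4, 54.0], [475.3, -54.9, 54.0], [467.7, -12.1, 54.0]] [505.80854635 -27.53741424  54.        ]
```

View pics/rt.png

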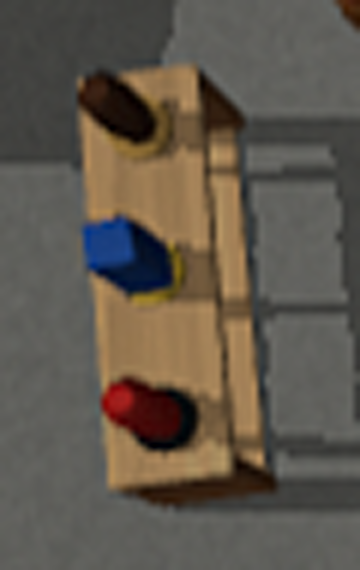

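View pics/rs.png

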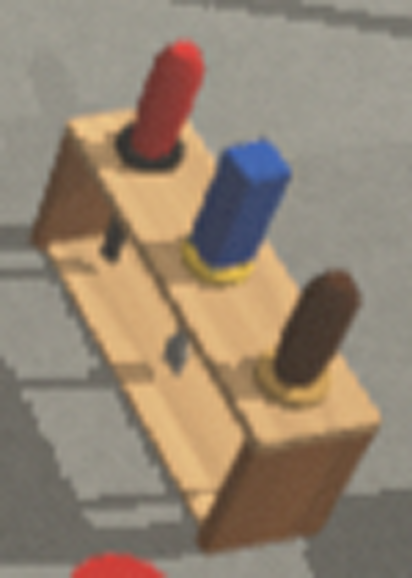

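Run:
```python
from h import *
a=cv2.imread('pics/w1.png')[35:215,0:75]; a=cv2.resize(a,None,fx=4,fy=3.3,interpolation=2)
b=cv2.imread('pics/w5.png')[5:180,0:75]; b=cv2.resize(b,(a.shape[1],a.shape[0]),interpolation=2)
cv2.imwrite('pics/rk.png',np.hstack([a,b]))
```

```text
(no output)
```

View pics/rk.png

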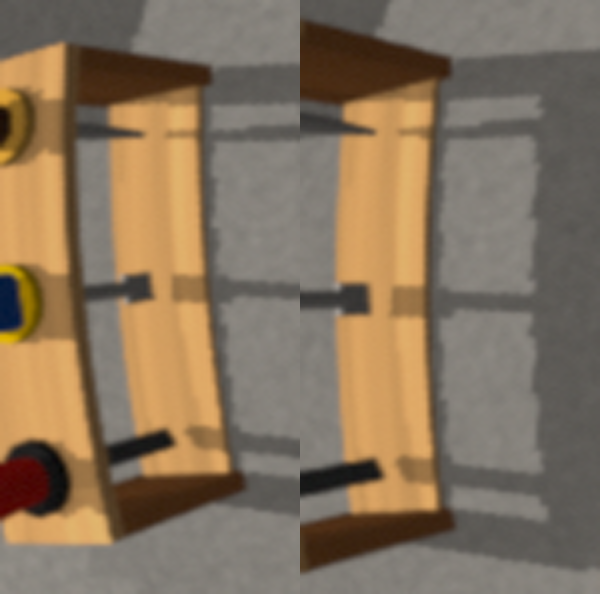

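The wrist crop shows the driver's wide blade lying along the rack's x axis, with the shank narrower than the blade. Next, a close look at the rack from above.

Run:
```python
from h import *
robot.movep([415,310,250],ori(-np.pi/2+0.13))
i=viewer.camera_info('wrist'); im=snap('wrist','w6'); np.save('w6.npy',i,allow_pickle=True)
for d in viewer.pinpoint('driver','wrist')[:1]:
    X=np.array(i['R']).T@(np.array(d['at'])-np.array(i['t'])); print(round(d['confidence'],2),X.round(1))
s=robot.observe(); print(s['t'],s['tcp_pos'],s['joints'].round(2) if hasattr(s['joints'],'round') else s['joints'])
cv2.imwrite('pics/w6c.png',cv2.resize(im[20:240,150:350,::-1],None,fx=2.7,fy=2.7,interpolation=cv2.INTER_CUBIC))
```

```text
0.72 [496.1 324.8   9.9]
15.6083 [415.77786463 308.44416475 249.6074049 ] [ 0.12  0.39 -1.01  1.84  0.37  1.12 -2.47]
```

View pics/w6c.png

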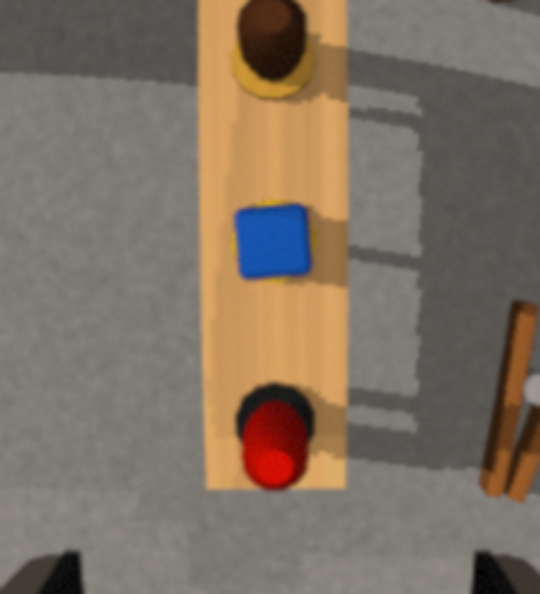

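Run:
```python
from h import *
i=np.load('w6.npy',allow_pickle=True).item()
f=lambda l,z:onplane(i,np.array(l)/2.7+[150,20],z,True)
h=f([(235,210),(305,205),(311,275),(243,280)],160); print(h.round(1).tolist(),h.mean(0))
for a,b in[(3,0),(2,1)]: d=h[b]-h[a];print(np.arctan2(d[1],d[0]),np.linalg.norm(d))
r=f([(206,489),(198,0),(346,489),(348,0)],90);print(r.round(1).tolist(),[np.arctan2(*(r[k+1]-r[k])[[1,0]]) for k in(0,2)])
print('mid file col',f([(274,423),(274,62)],86).round(1))
im=cv2.imread('pics/w6.png');hsv=cv2.cvtColor(im,cv2.COLOR_BGR2HSV);m=cv2.inRange(hsv,(100,120,60),(125,255,255));m[:80]=0;m[130:]=0
ys,xs=np.nonzero(m);rc=cv2.minAreaRect(np.c_[xs,ys].astype(np.float32));print(rc,onplane(i,[rc[0]],160,True))
for y in (-np.pi/2+.12,): print(kin.ik([496,322,121],ori(y)),kin.ik([505,-27,175],ori(-np.pi/2+.45)),kin.ik([505,-27,175],ori(-np.pi/2-.54)))
```

```text
[[502.7, 333.1, 160.0], [507.1, 311.2, 160.0], [484.9, 306.3, 160.0], [480.5, 327.8, 160.0]] [493.777385   319.59831367 160.        ]
0.23690152127570893 22.831810747626132
0.21732228085781807 22.74652084766295
[[385.8, 335.3, 90.0], [591.8, 363.5, 90.0], [393.6, 275.3, 90.0], [599.6, 303.0, 90.0]] [np.float64(0.1360849840721154), np.float64(0.1338259756427253)]
mid file col [[417.7 309.8  86. ]
 [569.1 329.4  86. ]]
((250.77349853515625, 109.0558853149414), (25.38654136657715, 25.616634368896484), 85.60128784179688) [[494.33452469 320.12416376 160.        ]]
[-0.01644735  0.65471645 -0.84621635  1.78549371  0.58458979  0.97236764
 -2.55472726] [ 0.78260932  0.47372854 -0.99122882  1.94280206  0.47722336  0.98097401
 -1.55484353] [ 0.69494353  0.42107224 -0.86500422  1.947076    0.39253995  0.94968366
 -2.47190074]
```

The handle top is centred at (494,320) with a yaw of about 0.225. That agrees with the midpoint of the neighbouring collars, (493.4,319.6), and the hole leaves enough play for the yaw. Now I'll grasp it.

Run:
```python
from h import *
o=ori(-np.pi/2+0.225); x,y=494,319.8
robot.movep([x,y,190],o)
robot.servo_line([x,y,111],feed=120)
grip(0.0,40); s=robot.observe(); print(s['t'],s['grip_width']*92,s['tcp_pos'],R.from_rotvec(s['tcp_rot']).as_matrix()[:,1],s['contact_force'])
robot.servo_line([x,y,225],feed=120)
s=robot.observe(); print(s['t'],s['grip_width']*92,s['tcp_pos'],s['contact_force'])
i=viewer.camera_info('wrist'); im=snap('wrist','w7'); np.save('w7.npy',i,allow_pickle=True)
p=s['tcp_pos'];print(proj(i,[[p[0],p[1],p[2]-101]],True))
```

```text
17.9333 23.795868854749987 [493.97049221 319.79393087 110.96690824] [ 2.23088503e-01 -9.74798194e-01 -5.90639553e-06] [-0.4317061   0.23439163 -0.87279587]
19.0333 23.774272320072168 [493.67496422 319.34622206 224.16706655] [-0.72211572 -0.02146994 -0.20628273]
[[252.39819392 193.67324839]]
```

View pics/w7.png

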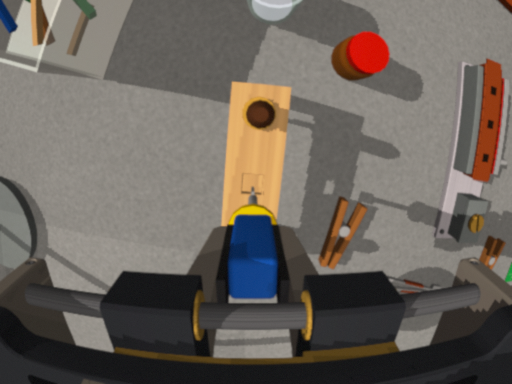

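```bash
python3 -c "
import cv2
a=cv2.imread('pics/w7.png')[160:230,215:290];cv2.imwrite('pics/w7c.png',cv2.resize(a,None,fx=8,fy=8,interpolation=2))"
```

```text
(no output)
```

View pics/w7c.png

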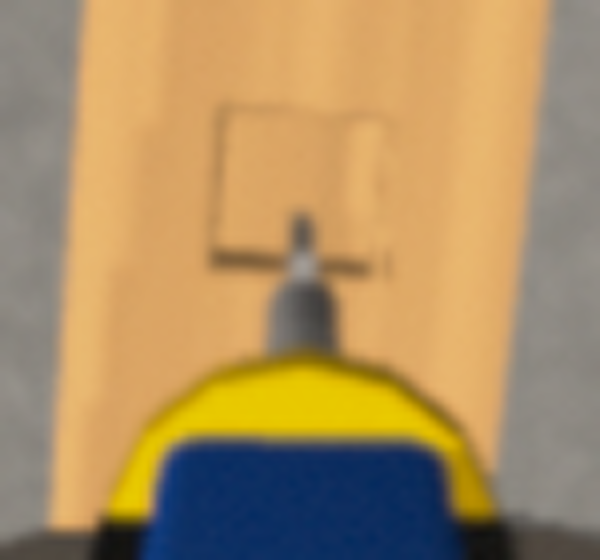

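The blade is held square (thin in the jaw direction). Its tip is at (252.6,187) against a predicted (252.4,187), so it is centred. Next I'll go over the screw and check alignment.

Run:
```python
from h import *
x,y=505.5,-27.0
robot.movep([x,y,215],ori(-np.pi/2+0.453))
robot.servo_line([x,y,101+67],feed=100)
robot.hold(0.1)
i=viewer.camera_info('wrist'); im=snap('wrist','w8'); np.save('w8.npy',i,allow_pickle=True)
s=robot.observe(); print(s['t'],s['tcp_pos'],s['contact_force'],s['wrist_torque'],s['joints'])
cv2.imwrite('pics/w8c.png',cv2.resize(im[150:230,205:300,::-1],None,fx=7,fy=7,interpolation=cv2.INTER_CUBIC))
p=s['tcp_pos'];print(proj(i,[[p[0],p[1],p[2]-101],[x,y,63]],True))
h=onplane(np.load('w7.npy',allow_pickle=True).item(),np.array([(220,103),(388,112),(380,270),(212,258)])/8+[215,160],90,True);print(h.round(1).tolist(),h.mean(0))
```

```text
21.1583 [506.02212803 -26.86241851 168.60247453] [-0.23426772 -0.46907383 -0.87519404] [ 0.022063   -0.03709515 -0.03470267] [ 0.7968534   0.49995197 -1.01786027  1.94619717  0.51377104  0.98018139
 -1.58271223]
[[252.50747718 194.06679509]
 [252.39625917 193.25090563]]
[[504.0, 332.3, 90.0], [507.7, 310.6, 90.0], [486.5, 306.6, 90.0], [483.1, 328.8, 90.0]] [495.30463854 319.60488071  90.        ]
```

View pics/w8c.png

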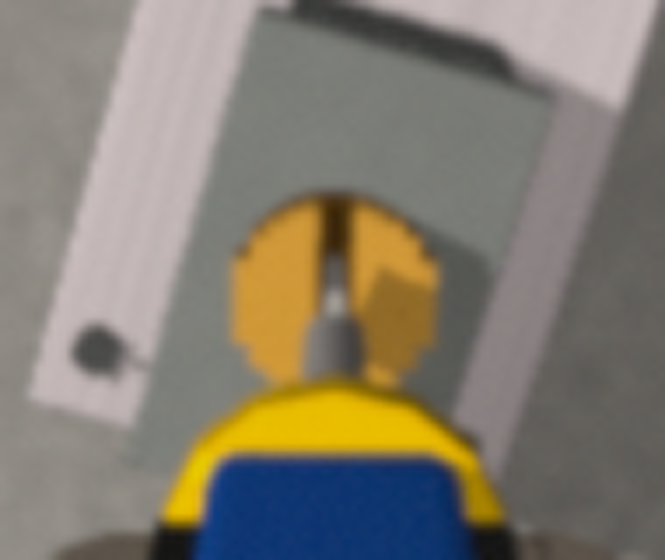

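The blade and slot are collinear at crop column 335. I'll descend with a force guard.

Run:
```python
from h import *
x,y=505.5,-27.0
for z in (65,64,63,62,61,60,59,58,57.5):
    robot.servo_line([x,y,101+z],feed=25)
    s=robot.observe(); print(z,round(s['t'],2),s['tcp_pos'].round(2),s['contact_force'].round(2),s['wrist_torque'].round(3))
    if s['contact_force'][2]>6: break
```

```text
65 21.41 [505.51 -27.12 166.08] [-0.43  0.48 -0.8 ] [ 0.032  0.002 -0.001]
64 21.66 [505.45 -27.05 164.96] [ 0.52  0.65 -1.5 ] [ 0.011 -0.024 -0.024]
63 21.91 [505.46 -27.   163.93] [-0.26  0.27 -0.67] [-0.018  0.021  0.021]
62 22.16 [505.46 -27.   162.94] [-0.2  -0.37 -0.44] [-0.028  0.002  0.005]
61 22.41 [505.44 -26.99 161.94] [-0.   -0.35 -0.47] [-0.064 -0.042 -0.024]
60 22.66 [505.45 -26.99 160.94] [-0.14 -0.27 -1.12] [-0.026 -0.016  0.019]
59 22.91 [505.44 -27.01 159.93] [ 0.4   0.01 -1.3 ] [-0.028 -0.008  0.062]
58 23.16 [505.46 -27.01 158.93] [-0.24  0.07 -0.96] [ 0.052 -0.011 -0.05 ]
57.5 23.41 [505.48 -27.   158.48] [ 0.06 -0.39 -0.42] [-0.057  0.007  0.023]
```

The blade dropped in 5.5 mm with no contact force. Now I'll turn it clockwise in steps, watching the torque.

Run:
```python
from h import *
x,y=505.5,-27.0
for a in np.arange(0.353,-0.60,-0.1):
    robot.movep([x,y,158.5],ori(-np.pi/2+a))
    s=robot.observe(); M=R.from_rotvec(s['tcp_rot']).as_matrix()[:,1]
    print(round(a,3),round(np.arctan2(M[1],M[0])+np.pi/2,3),round(s['t'],2),s['tcp_pos'].round(2),s['contact_force'].round(2),s['wrist_torque'].round(3),round(s['grip_width']*92,2))
    if abs(s['wrist_torque'][2])>0.5: break
```

```text
0.353 0.356 23.66 [505.54 -27.04 158.58] [ 0.73  0.25 -0.55] [-0.005 -0.01   0.   ] 23.74
0.253 0.257 23.91 [505.46 -26.97 158.53] [ 0.17 -0.65 -0.51] [-0.007  0.033 -0.012] 23.74
0.153 0.158 24.16 [505.46 -26.92 158.51] [ 0.07  0.05 -1.12] [-0.025  0.081  0.054] 23.84
0.053 0.058 24.41 [505.5  -26.89 158.52] [ 0.33  0.1  -0.4 ] [0.106 0.053 0.072] 23.86
-0.047 -0.042 24.66 [505.51 -26.87 158.5 ] [-0.13  0.04 -0.06] [0.068 0.112 0.015] 23.8
-0.147 -0.141 24.91 [505.49 -26.86 158.51] [-0.6   0.85  0.27] [0.188 0.069 0.008] 24.06
-0.247 -0.241 25.16 [505.52 -26.87 158.5 ] [0.31 0.17 0.03] [0.173 0.084 0.045] 23.88
-0.347 -0.341 25.41 [505.52 -26.85 158.49] [-0.24 -0.66  0.1 ] [0.309 0.032 0.041] 23.79
-0.447 -0.441 25.66 [505.53 -26.82 158.5 ] [-0.51  0.89  0.08] [0.351 0.021 0.037] 23.75
-0.547 -0.542 25.91 [505.52 -26.84 158.5 ] [0.31 0.89 0.72] [ 0.389 -0.03   0.025] 23.67
```

Run:
```python
from h import *
x,y=505.5,-27.0
for a in np.arange(-0.58,-0.80,-0.03):
    robot.movep([x,y,158.5],ori(-np.pi/2+a))
    s=robot.observe(); M=R.from_rotvec(s['tcp_rot']).as_matrix()[:,1]
    print(round(a,3),round(np.arctan2(M[1],M[0])+np.pi/2,3),round(s['t'],2),s['contact_force'].round(2),s['wrist_torque'].round(3),round(s['grip_width']*92,2))
    if abs(s['wrist_torque'][2])>0.35: break
robot.hold(0.2)
i=viewer.camera_info('wrist');im=snap('wrist','w9')
cv2.imwrite('pics/w9c.png',cv2.resize(im[120:230,195:310,::-1],None,fx=5,fy=5,interpolation=cv2.INTER_CUBIC))
```

```text
-0.58 -0.577 26.16 [-0.12  1.24 -0.77] [ 0.41  -0.018  0.075] 23.74
-0.61 -0.608 26.41 [0.5  1.89 0.42] [ 0.479 -0.044  0.035] 24.15
-0.64 -0.638 26.66 [ 0.48  1.62 -1.16] [ 0.533 -0.086  0.054] 23.92
-0.67 -0.669 26.91 [0.21 1.18 0.03] [ 0.58  -0.066  0.052] 23.83
-0.7 -0.699 27.16 [ 0.53  3.03 -0.71] [ 0.677 -0.125  0.007] 24.0
-0.73 -0.729 27.41 [ 0.76  2.46 -0.24] [ 0.717 -0.181  0.088] 23.67
-0.76 -0.759 27.66 [ 0.52  1.   -1.16] [ 0.733 -0.121  0.029] 24.08
-0.79 -0.789 27.91 [-0.06  3.14 -0.19] [ 0.724 -0.16   0.049] 24.23
```

View pics/w9c.png

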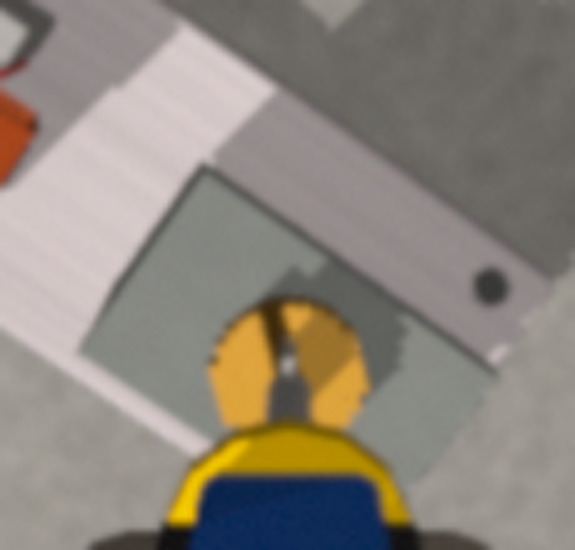

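The blade turned past the expected stop angle (-0.54) to -0.79, and the slot now lags it, which suggests the stop is reached. I'll relieve the twist, lift out and measure the slot angle.

Run:
```python
from h import *
x,y=505.5,-27.0
robot.movep([x,y,158.5],ori(-np.pi/2-0.6))
s=robot.observe(); print(s['t'],s['contact_force'].round(2),s['wrist_torque'].round(3))
robot.servo_line([x,y,175],feed=60)
robot.movep([440,-30,215],ori(-np.pi/2+0.162))
s=robot.observe(); print(s['t'],s['contact_force'].round(2),s['wrist_torque'].round(3),s['grip_width']*92)
i=viewer.camera_info('wrist');im=snap('wrist','w10');np.save('w10.npy',i,allow_pickle=True)
p=proj(i,[[x,y,63]],True)[0];a,b=int(p[0])-35,int(p[1])-35;print(p,a,b)
cv2.imwrite('pics/w10c.png',cv2.resize(im[b:b+70,a:a+70,::-1],None,fx=8,fy=8,interpolation=cv2.INTER_CUBIC))
```

```text
28.4417 [-0.33  1.13 -0.89] [ 0.285 -0.126  0.002]
29.6667 [-0.2  -0.65 -1.33] [ 0.045 -0.055  0.019] 24.07898737892686
[259.13698646 122.36865662] 224 87
```

View pics/w10.png

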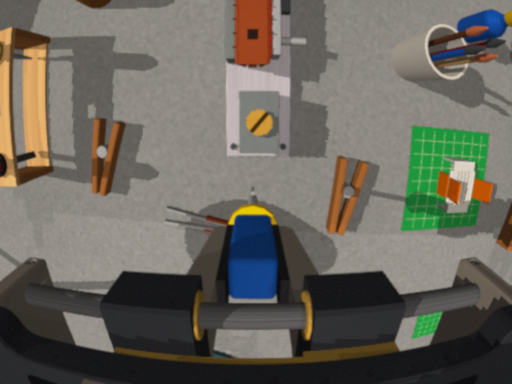

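View pics/w10c.png

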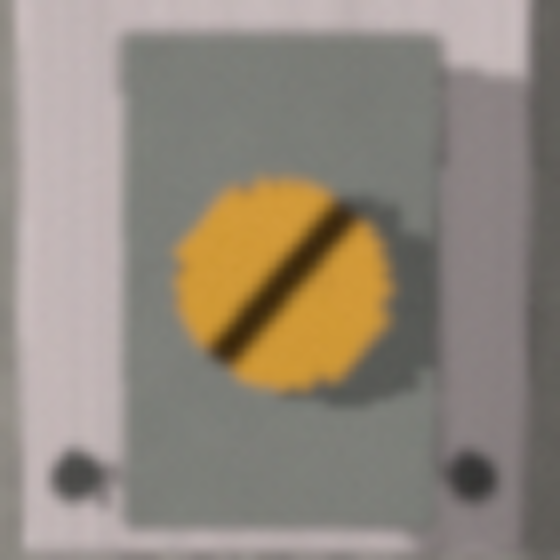

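```bash
python3 - <<'E'
from h import *
i=np.load('w10.npy',allow_pickle=True).item()
s=onplane(i,np.array([(222,355),(347,210)])/8+[224,87],63,True); d=s[1]-s[0]; print('slot',s.round(1),np.arctan2(d[1],d[0])-0.162)
im=cv2.imread('pics/w10.png')[87:157,224:294]; hsv=cv2.cvtColor(im,cv2.COLOR_BGR2HSV)
br=cv2.inRange(hsv,(10,100,90),(30,255,255)); hull=cv2.morphologyEx(br,cv2.MORPH_CLOSE,np.ones((9,9)))
dark=(hull>0)&(hsv[:,:,2]<110); ys,xs=np.nonzero(dark)
P=onplane(i,np.c_[xs+224,ys+87],63,True)[:,:2]; P-=P.mean(0); u,_,vt=np.linalg.svd(P); v=vt[0]; print(len(P),np.arctan2(v[1],v[0])-.162)
a=cv2.imread('pics/w10.png')[0:170,215:305];cv2.imwrite('pics/jaw.png',cv2.resize(a,None,fx=4,fy=3.4,interpolation=2))
E
python3 -c "
import cv2
b=cv2.imread('pics/w5.png')[0:150,200:300];cv2.imwrite('pics/jaw0.png',cv2.resize(b,None,fx=4,fy=4,interpolation=2))
a=cv2.imread('pics/w7.png')"
```

```text
slot [[494.5 -20.7  63. ]
 [516.7 -34.1  63. ]] -0.7040911962883356
70 2.437868175995289
```

View pics/jaw.png

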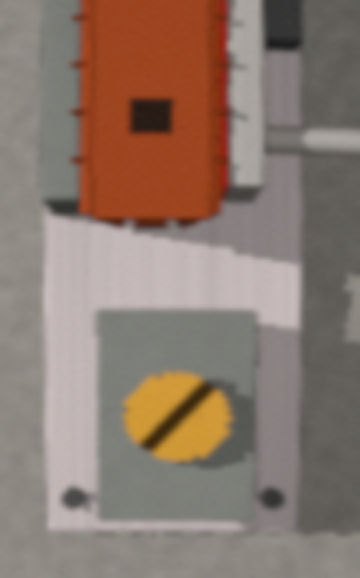

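The slot measures -0.704 rad by two methods, so it is at the tight stop, and the red jaw face touches the hull. Now I'll take the driver back to the rack, checking the tip over the hole on the way.

Run:
```python
from h import *
o=ori(-np.pi/2+0.225); x,y=494,319.8
robot.movep([440,60,230],ori(-np.pi/2+0.2))
robot.movep([x,y,225],o)
robot.servo_line([x,y,203],feed=100); robot.hold(.1)
i=viewer.camera_info('wrist');im=snap('wrist','w11')
s=robot.observe(); p=s['tcp_pos']; print(s['t'],p,proj(i,[[p[0],p[1],p[2]-101]],True))
cv2.imwrite('pics/w11c.png',cv2.resize(im[140:230,205:300,::-1],None,fx=6,fy=6,interpolation=cv2.INTER_CUBIC))
```

```text
31.7167 [494.31323541 319.72364321 203.48282799] [[252.22071134 193.87495263]]
```

View pics/w11c.png

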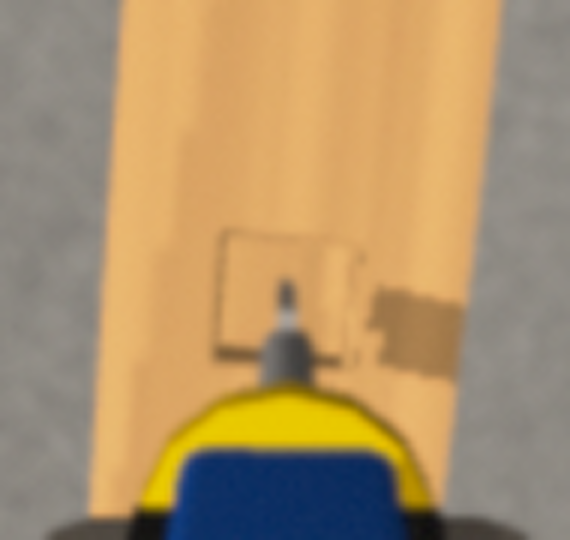

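The tip at crop (286,282) is over the hole, between columns 216 and 352. I'll lower it with a force guard.

Run:
```python
from h import *
x,y=494,319.8
ok=True
for z in (195,185,170,150,130,118,115,113,112,111.3):
    robot.servo_line([x,y,z],feed=60)
    s=robot.observe(); print(z,round(s['t'],2),s['contact_force'].round(2),s['wrist_torque'].round(3))
    if np.linalg.norm(s['contact_force'])>6: ok=False; break
print(ok)
if ok or z<=113:
    grip(0.6,40)
    s=robot.observe(); robot.servo_line([x,y,s['tcp_pos'][2]+100],feed=150)
    robot.movep([415,310,250],ori(-np.pi/2+0.13))
    im=snap('wrist','w12'); snap('top','top12'); snap('scene','scene12'); print(robot.observe()['t'])
    cv2.imwrite('pics/w12c.png',cv2.resize(im[20:240,150:350,::-1],None,fx=2.7,fy=2.7,interpolation=cv2.INTER_CUBIC))
```

```text
195 32.0 [ 0.17 -0.5  -0.8 ] [-0.047  0.033  0.03 ]
185 32.32 [-0.45  0.18 -0.08] [-0.041  0.032  0.022]
170 32.72 [ 0.17 -0.06 -0.36] [-0.041  0.007 -0.003]
150 33.2 [ 0.9  -0.12 -0.44] [ 0.042 -0.006  0.035]
130 33.68 [ 0.03  0.16 -0.43] [ 0.021  0.022 -0.033]
118 34.03 [ 0.2  -0.21 -0.67] [ 0.031 -0.019  0.015]
115 34.28 [ 0.46  0.14 -0.  ] [ 0.02   0.039 -0.01 ]
113 34.53 [-0.05  0.83 -0.37] [0.006 0.014 0.014]
112 34.78 [ 0.93 -0.22 -0.39] [-0.014 -0.005 -0.05 ]
111.3 35.03 [-0.4   0.45 -1.1 ] [0.028 0.047 0.026]
True
37.0667
```

```bash
python3 -c "
import cv2,numpy as np
a=cv2.imread('pics/w12c.png'); b=cv2.imread('pics/scene12.png')[120:320,100:430] if cv2.imread('pics/scene12.png') is not None else a
cv2.imwrite('pics/s12c.png',cv2.resize(b,None,fx=2.3,fy=2.3,interpolation=2))"
```

```text
(no output)
```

View pics/w12c.png

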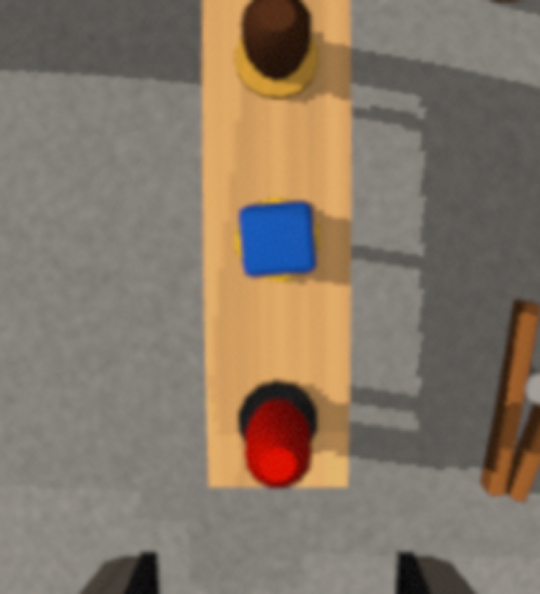

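View pics/s12c.png

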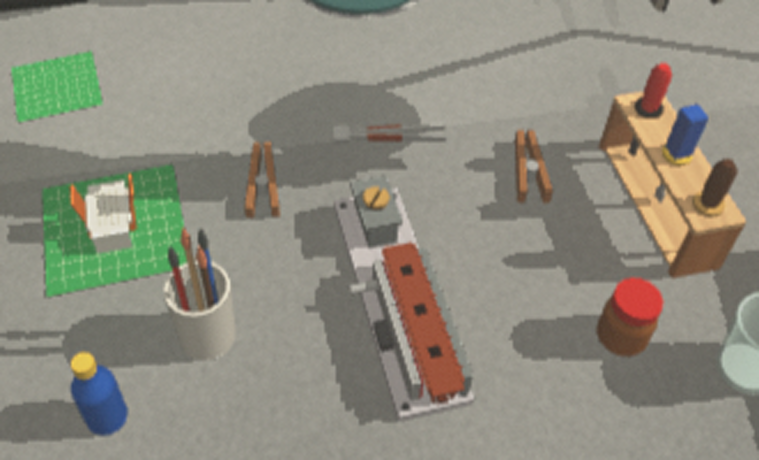

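All checks look right, so I'll hand in.

Run:
```python
from h import *
robot.hold(0.3); print(robot.observe()['contact_force']); print(robot.job_done())
```

```text
[-0.99634982 -0.21724177  0.73870713]
the job is handed in; nothing more can be done
None
```

The job is done and handed in at about 37 s of the 72 s allowed; no verdict came back.

- **Cover:** I squeezed the tabs to 54.1 mm, lifted the cover off and set it upright on the larger green mat. It was released at about (476, -336) mm, against a measured mat centre of (478, -336). The pictures afterwards show it still standing there.
- **Screw:** The blade dropped about 5.5 mm into the slot on the first descent, with no contact force, so no turning search was needed. I turned the screw from +0.29 rad to a measured -0.704 rad (stop at -0.70). The close-up shows the red jaw face against the hull.
- **Screwdriver:** It went back upright into the middle hole it came from with no resistance, and its handle sits where it did at the start.
- **Everything else:** In the final scene and wrist pictures the awl, file, pots and clamps look unmoved, and the robot is clear of everything.

**Disagreement:** The wrist torque never rose clearly at the stop, and sideways moments reached 0.7 N m. I judged the stop from the slot angle and the jaw picture instead.

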